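# Jack up the balance platform and hold it

### The job

Clear the brown bottle out of the way by standing it upright in the steel tray. Then stand the small lever jack on the worktop with its round saddle centred under the marked lug of the balance platform (the lug with the round boss on top, not the plain one), let go of it, pump its handle once all the way down and let it come all the way back up. Finally press the handle all the way down again and finish while still holding it down with the fingers, so that the jack alone carries the front of the raised platform; do not bump the platform, and leave the jar, the cork and the label roll where they stand.

Things in the scene. Friction and masses are not known exactly. Their poses are not given: they have to be found in the camera images.
- bottle: Brown glass bottle with black cap, 40 mm in diameter, 86 mm tall, about 0.15 kg, loose. It stands in front of the marked lug, where the jack has to go. Origin at the centre of its underside, z up. Easily gripped across the body about 35 to 55 mm above its foot.
- steel_tray: Flat stainless instrument tray, fixed, 124 mm along its x by 224 mm along its y, rim up to 19 mm high, lined with a flat dark rubber mat 108 x 196 mm whose top is 7 mm above the worktop. Origin at the centre of its underside, z up; its long side runs roughly away from the robot. It stands to the left or to the right; the jack starts on the other side.
- stand: Fixed levelling stand: dark base plate 155 x 230 x 10 mm, its front edge 49 mm behind the lift pad's centre. Origin at the centre of its underside; x points from the front (the two lugs) to the rear (the hinge), z up. The marked lug is on its +y side (left as the robot sees it) and has a round boss 22 mm across and 6 mm high on top; the plain lug is on its -y side.
- platform (a joint): Tilt of the platform, 0 = level at rest, positive = front raised. Aluminium plate 178 x 240 x 12 mm, top 60 mm above the worktop, about 1 kg with the white balance on it (106 mm high overall), hinged at the rear 82 mm behind the stand's origin, 40 mm high. Two lugs 32 mm wide, 8 mm thick, 52 to 60 mm above the worktop, reach 43 mm forward of the plate's front edge.
- lift_pad (a point): Centre of the lower face of the lift pad, a black disc 22 mm across under the marked lug, right below the boss; in the stand's frame at x -115 mm, y +60 mm. At rest it is 50 mm above the worktop. It rises with the platform; a full stroke of the jack under it lifts it about 14 mm.
- jack: Small lever jack, loose, about 0.7 kg. Origin on its underside below the carrying rib; z up, x from handle end to saddle end. Base plate 8 mm thick, x -100 to +72 mm, 64 mm wide. Grip it by the grey upright rib at the origin: 30 mm along x, 16 mm thick along y, top 84 mm high. Saddle axis at x +46 mm. Handle pivot at x -24, z 42 mm; the handle rises from there towards -x.
- saddle_top (a point): Centre of the top of the saddle, a steel disc 36 mm across and 6 mm thick at x +46 mm on the jack; its top is 40 mm above the jack's underside with the handle up. It rises 40 mm per rad of handle travel, 24 mm in all, and sinks again as the handle comes up.
- handle_bar (a point): Centre of the handle's black cross bar, a round bar 18 mm thick and 46 mm long along the jack's y, 66 mm from the pivot. With the handle up it is at x -77, z +81 mm on the jack; fully down at x -90, z +45 mm.
- jack_handle (a joint): Jack handle about its pivot: 0 = up (sprung, it returns by itself when released, in about a second), 0.6 rad = fully down against its stop. Pressing the bar down takes about 3 to 8 N.
- jar: Small white ointment jar with red lid, 45 mm across, 40 mm tall, loose bystander. Origin at the centre of its underside.
- stopper: Cork stopper, 30 mm across, 22 mm tall, loose bystander. Origin at the centre of its underside.
- labels: White label roll, 70 mm across, 36 mm tall, loose bystander. Origin at the centre of its underside.

How it is judged (in metres and radians):
On the way, in this order (a step that is already met when the one before it is completed fails the run):
1. the bottle stands upright in the tray, released (x of bottle in the frame of steel_tray between -0.05 and 0.05 m and y of bottle in the frame of steel_tray between -0.1 and 0.1 m and height (world z) of bottle between 0.003 and 0.011 m and angle between bottle's own z axis and vertical below 0.1 rad and contact force between the fingers and bottle below 0.1 N), for 0.2 s.
2. the jack stands on the worktop, released, handle up, with its saddle centred under the lift pad (horizontal distance between saddle_top and lift_pad below 0.01 m and height (world z) of jack below 0.004 m and angle between jack's own z axis and vertical below 0.05 rad and value of joint jack_handle below 0.12 rad and contact force between the fingers and jack below 0.1 N), for 0.2 s.
3. the handle is pumped down and the saddle lifts the platform (value of joint jack_handle above 0.5 rad and height (world z) of lift_pad above 0.058 m and horizontal distance between saddle_top and lift_pad below 0.012 m), for 0.1 s.
4. the handle is back up and the platform down (value of joint jack_handle below 0.12 rad and height (world z) of lift_pad below 0.052 m), for 0.1 s.
At the end, for the whole second after the job is handed in: Fingers hold the handle down (over 0.5 rad, over 1 N); the jack stands flat, saddle within 12 mm of the pad centre, and alone carries the pad over 58 mm high (50 at rest), the robot not touching stand or platform; the bottle stands upright in the tray (all of step 3 and contact force between jack and stand above 1 N and contact force between the fingers and jack above 1 N and contact force between each of the arm, the fingers and stand below 0.3 N and height (world z) of jack below 0.004 m and angle between jack's own z axis and vertical below 0.05 rad and linear speed of jack below 0.02 m/s and x of bottle in the frame of steel_tray between -0.05 and 0.05 m and y of bottle in the frame of steel_tray between -0.1 and 0.1 m and height (world z) of bottle between 0.003 and 0.011 m and angle between bottle's own z axis and vertical below 0.1 rad); the arm keeps its last pose, push and grip.
It fails at once if the bottle is tipped (angle between bottle's own z axis and vertical above 0.6 rad).
It fails at once if the jar, the cork or the label roll is moved by more than 25 mm (distance of any of jar, stopper, labels from where it was at the start of the episode above 0.025 m).
It fails at once if the platform is raised by the robot itself or the balance is knocked (contact force between any of the fingers, the arm and stand above 15 N).
It also fails if it takes over 72 s, if anything falls off the work surface, if the arm or the gripper's body presses on something with over 40 N, if the wrist force passes 120 N, or if a joint passes its speed limit or range.

### The arm

A 7-joint arm with a two-finger parallel gripper is mounted at the origin on a cart in front of the work surface, level with it; the furniture and walls round the work are solid. World frame = base frame: x ahead of the robot, y to its left, z up, the work surface at z = 0. Lengths are in mm, angles in rad, forces in N, time in s.
With the tool pointing down it reaches from about 425 to 1025 mm from the base axis. Payload 3.6 kg.
Tool frame: the origin (TCP) lies between the finger pads; the fingertips stand 8 mm ahead of it and the grasp point (between the pads) lies 11 mm behind it; z points along the fingers, y is the line along which they close (so a half turn about z gives the same grasp; the last joint's range is limited). The gripper opens to 85 mm and grips with 20 to 120 N. Pads are 22 mm wide; open, the fingers measure 114 mm over their backs; the gripper's body (76 mm by 85 mm) begins 54 mm behind the grasp point. The pads swing forward as they close: fully open they stand 13 mm farther back than shut.
Start: joints at [-1.304, 0.591, 0.048, 1.609, -0.033, 0.943, -0.034], TCP at [255.259, 678.581, 239.302] pointing down, gripper open.
Joint ranges: [-2.69, 2.69], [-0.47, 2.24], [-1.27, 1.36], [0.19, 2.51], [-1.53, 4.68], [0.08, 2.07], [-3.09, 3.09]. Speed limits (rad/s): [2.57, 2.57, 3.14, 3.14, 3.14, 3.14, 3.14].

### API

Orientations are given as a unit quaternion [x, y, z, w].
In Python, from rig import bot, read_camera, get_calibration gives the robot as it stands.
- The arm moves only by the shell command python3 -m handwheel 'ROWS' [FORCE]. ROWS is JSON, a list of rows, each a list of 3 entries, a list of its own where there are three numbers: the shift along the world's x, y, z in units of 40 mm (1.0 is 40 mm), then the turn, a rotation vector about the world's x, y, z in units of 5 degrees (1.0 is 5 degrees), then the opening, from -1 (shut) to 1 (fully open). A call has 1 to 5 rows; each row is the pose to reach, as a shift and turn from the pose commanded when the call began; what a row does not reach only later rows make up. A row lasts 1/12 s, in which the tool goes at most 41.7 mm and 7.16 degrees, less where a joint would pass 70% of its speed; a pose out of reach is approached as far as the arm can. A call with a gripper value outside its range is refused whole. The fingers move at their own pace and stop on an object; FORCE is the grip in N (left out, the last holds). Time passes only in rows, so rows that repeat a pose let the fingers close. It gives the time, the measured TCP pose, the force, the opening and the grip force at its end, in the units of the state.
- bot.state(): the state, without advancing time (a new reading comes with each control period).
- read_camera(name): name is "scene" or "top"; returns (picture, depth): 420x560x3 uint8, red, green, blue; 420x560 float32, mm along the optical axis (not along the pixel's ray), 0 where there is no reading.
- get_calibration(name): a dict with "K" (3x3 intrinsics, pixels), "position" and "rotation" of the camera in the world. Camera axes: x right, y down, z forward; pixel columns grow to the right and rows downward; lengths in mm; the calibration is good to about 2 mm. A picture is of the moment at which its call begins. get_calibration takes no time and is no camera call.
- bot.finish_job(): hands the job in; it is judged then, once.
The state is a dict: "t": time; "qpos": joint angles; "dq": joint speeds; "joint_torque": joint torques, N m; "eef_pos": TCP position; "orientation": TCP orientation; "wrist_force": force on the tool from outside, world axes, zero at the start; "ft_torque": the same for the moment, N m; "finger_gap": opening from 0.0 (shut) to 1.0 (fully open); "grip_force": force on a finger pad.
Only numpy, scipy, OpenCV 4.12 (cv2) and the standard library are available. Lean on these libraries where they do the work, as an engineer would, in place of code of your own. Each camera call takes 0.05 s, during which the arm holds its last target. There are 200 camera calls.

## Working session

There is one attempt and no reset: what is moved stays moved. The work goes in short steps, Python scripts to look and compute and a shell command to move; the robot and the scene stay as the last step left them, time stands still between calls to the robot, and variables do not carry over. Pictures are saved under pics/ and viewed, at most 10 in all, crops included, and the job is handed in when it is done.

```bash
ls; mkdir -p pics; python3 - <<'E'
from rig import bot, read_camera, get_calibration
import cv2,numpy as np
for n in("scene","top"):
    p,d=read_camera(n); cv2.imwrite(f"pics/{n}0.png",p[:,:,::-1]); np.savez(f"{n}0.npz",p=p,d=d)
    c=get_calibration(n); print(n,c)
s=bot.state();print({k:s[k] for k in("t","eef_pos","orientation","wrist_force","finger_gap")})
E
```

```text
pics
scene {'K': array([[381.41221211,   0.        , 276.51548847],
       [  0.        , 381.41221211, 208.74537789],
       [  0.        ,   0.        ,   1.        ]]), 'position': array([-128.13400619, -449.42032615,  563.12322571]), 'rotation': array([ 0.74810203, -0.42799389,  0.24882167, -0.44187369])}
top {'K': array([[477.36098098,   0.        , 278.88004455],
       [  0.        , 477.36098098, 200.12601108],
       [  0.        ,   0.        ,   1.        ]]), 'position': array([ 384.70614323,   -8.50895819, 1368.56302316]), 'rotation': array([ 0.71085859, -0.69919841,  0.04456251, -0.06177239])}
{'t': 0.1, 'eef_pos': array([255.02490266, 677.8667772 , 238.24165114]), 'orientation': array([ 1.78903241e-01,  9.83866131e-01, -1.02692945e-03, -1.10500488e-04]), 'wrist_force': array([-0.10352287,  0.41861415,  0.09881131]), 'finger_gap': 1.0006246541472144}
```

View pics/scene0.png

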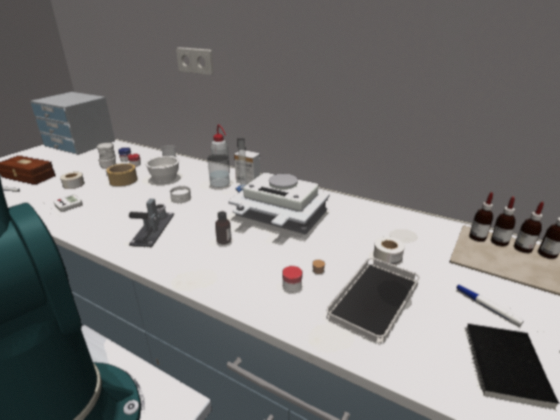

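View pics/top0.png

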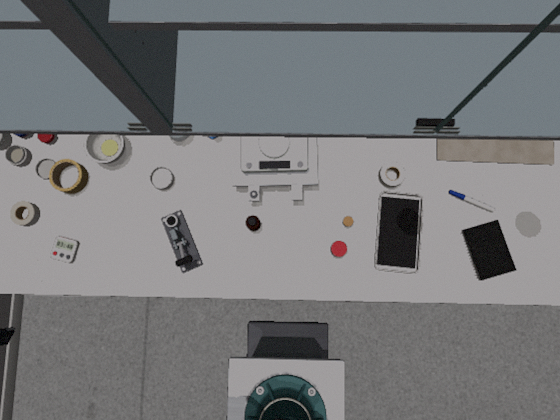

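The scene view shows the bottle (223,230) upright in front of the platform, the jack (152,225) to the left and the tray (375,298) to the right. In the top view: boss at (254,195), bottle (253,223), jack saddle about (173,219), tray (399,232), jar (339,249), cork (348,221), label roll (391,175). Next I'll measure and enlarge the jack.

```bash
cat > h.py <<'E'
from rig import bot, read_camera, get_calibration
import cv2,numpy as np
from scipy.spatial.transform import Rotation as R
def ray(n,u,v):
    c=get_calibration(n);r=R.from_quat(c["rotation"]).apply(np.linalg.inv(c["K"])@[u,v,1]);return c["position"],r
def plane(n,u,v,z):
    p,r=ray(n,u,v);return (p+r*(z-p[2])/r[2]).round(1)
def proj(n,P):
    c=get_calibration(n);q=R.from_quat(c["rotation"]).inv().apply(np.array(P,float)-c["position"]);w=c["K"]@q.T if q.ndim==1 else (c["K"]@q.T)
    return (w[:2]/w[2]).T.round(1)
def cloud(n,d):
    c=get_calibration(n);v,u=np.mgrid[:d.shape[0],:d.shape[1]]
    q=np.stack([u,v,np.ones_like(u)],-1)@np.linalg.inv(c["K"]).T*d[...,None]
    return R.from_quat(c["rotation"]).apply(q.reshape(-1,3)).reshape(q.shape)+c["position"]
E
python3 - <<'E'
from h import *
f=np.load("top0.npz");p,d=f["p"],f["d"];C=cloud("top",d)
print("table z",np.median(C[270:290,210:330,2]))
for n,u,v in[("boss",254,195),("bottle",253,223),("sad",173,219),("tray",399,232),("jar",339,249),("cork",348,221),("roll",391,175)]:
    print(n,C[v,u].round(),np.median(C[v-2:v+3,u-2:u+3,2]).round())
# tray mat: dark
g=p.max(2)
def blob(x0,x1,y0,y1,m):
    m=m.astype(np.uint8)*255;k=np.zeros_like(m);k[y0:y1,x0:x1]=m[y0:y1,x0:x1]
    c=max(cv2.findContours(k,0,1)[0],key=cv2.contourArea);return c
c=blob(370,430,185,280,g<70);b=cv2.boxPoints(cv2.minAreaRect(c));print("mat",[plane("top",*q,7) for q in b],plane("top",*cv2.minAreaRect(c)[0],7))
c=blob(235,272,208,238,g<90);print("bottle px",cv2.minEnclosingCircle(c))
for u0,u1,v0,v1,nm in[(155,215,200,280,"jack"),(225,330,140,215,"stand")]:
    pass
im=p[:,:,::-1]
a=cv2.resize(im[200:280,150:215],None,fx=7,fy=7,interpolation=cv2.INTER_CUBIC);b=cv2.resize(im[170:235,225:275],(350,455),interpolation=cv2.INTER_CUBIC)
o=np.zeros((560,805,3),np.uint8);o[:560,:455]=a;o[:455,455:]=b;cv2.imwrite("pics/z1.png",o[:, :800])
np.set_printoptions(linewidth=200)
print(C[205:272:3,160:206:3,2].round().astype(int))
E
```

```text
table z 0.28072140923643474
boss [595.  94.  68.] 68.0
bottle [516.  94.  80.] 84.0
sad [528. 323.  39.] 40.0
tray [ 505. -317.    3.] 7.0
jar [ 451. -142.   46.] 41.0
cork [ 532. -171.   17.] 22.0
roll [ 671. -298.   -2.] 1.0
mat [array([ 411.8, -252. ,    7. ]), array([ 606., -269.,    7.]), array([ 599.4, -376.3,    7. ]), array([ 405.8, -357.1,    7. ])] [ 504.7 -313.6    7. ]
bottle px ((252.76470947265625, 223.0294189453125), 7.974153518676758)
[[   1    3   -1    2   -2   -2   -2   -3    1    5    1   -1    2    2    1    0]
 [   3    3   -2    1    4    1    0    0    0    2   -1   -1    1   -1    6   -3]
 [   0   -3    2    0    5   -1    3    6    4    3   -5    2    4    4    0   -2]
 [   0   -1   -2   -1    5    7    8 1369    2   -3   -3   -4    0    0   -4   -1]
 [   6    9   41   40   41   39    7    8    2   -2    1   -2    1    0   -1   -2]
 [   6   10   38   40   42   40   14    4    8   -1    3    4   -2    0   -2   -4]
 [  -1    1   45   42   46   36   17   11   10   -3   -2    4    3    3   -3   -7]
 [  -1    6    9   39   38   24    8    8    7    7    1   -1   
[... 564 characters left out ...]
  10   11    5    5   -3   -1    1]
 [  -3    1   -4    2    0    6   12   63    4    6    8    6   10    1    3    0]
 [   0    4    3   -1    1    8    8   72    8   12    2    0    6    1   -6    3]
 [   2   -4   -1    5   -4    4    6   79   68   87   87    8    4    6    1   -2]
 [   4    5   -1   -3   -2    1    5   90   93   89   86    5   11    7   -2   -1]
 [  -2   -2    5    2   -3   88   89   90   93   86   12   10   -2   10    1   -4]
 [  -3    0    1    0   -4   -4   88   84   11   12    6    7   10    6    4    3]
 [  -3    0    0    2    0    1    2   -1   13    5    9    4    1   -3   -1   -5]
 [   2   -2   -4   -4    2    2   -4   10    4    6   -3   -1    1   -1    0   -1]]
```

View pics/z1.png

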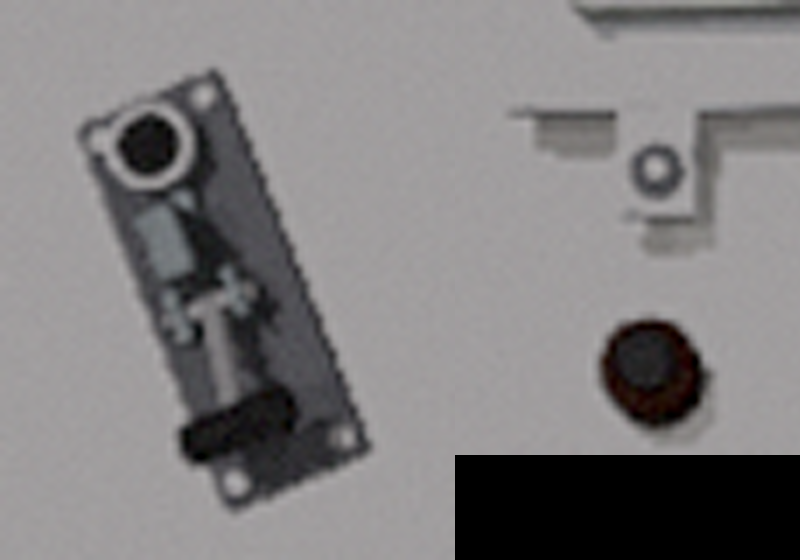

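The crop shows the jack with saddle (150,145), rib (163,240) and bar (240,425) in crop pixels, handle end toward the robot. The boss is at (657,170) and the bottle cap at (645,360).

```bash
python3 - <<'E'
from h import *
f=np.load("top0.npz");p,d=f["p"],f["d"];C=cloud("top",d)
cr=lambda x,y,ox,oy:((x+.5)/7-.5+ox,(y+.5)/7-.5+oy)
def pl(n,x,y,ox,oy,z): r=plane("top",*cr(x,y,ox,oy),z);print(n,r);return r
s=pl("saddle",150,145,150,200,40);rb=pl("rib",163,240,150,200,84);h=pl("bar",240,425,150,200,90)
pl("boss",657-455,170,225,170,66);pl("cap",645-455,360,225,170,86)
# base plate outline
m=((p.max(2)<110)).astype(np.uint8);k=np.zeros_like(m);k[205:278,155:210]=m[205:278,155:210]
c=max(cv2.findContours(k,0,1)[0],key=cv2.contourArea)
base=[plane("top",*cr(x,y,150,200),8)[:2] for x,y in[(80,132),(215,70),(370,445),(235,510)]];print("base",base,"centre",np.mean(base,0))
e1=(base[0]+base[1]-base[2]-base[3])/2;print("yaw base",np.degrees(np.arctan2(e1[1],e1[0])),np.linalg.norm(e1),"yaw s-h",np.degrees(np.arctan2(*(s-h)[1::-1])),np.linalg.norm((s-h)[:2]))
u=np.array(e1)/np.linalg.norm(e1);print("origin from base",np.mean(base,0)+14*u,"from saddle",s[:2]-46*u)
# saddle depth centroid and boss depth centroid
for n,b,lo,hi in[("saddle",(160,182,212,230),34,47),("rib",(160,185,225,245),76,92),("bar",(170,200,252,268),75,100),("boss",(248,260,188,200),63,75)]:
    S=C[b[2]:b[3],b[0]:b[1]].reshape(-1,3);S=S[(S[:,2]>lo)&(S[:,2]<hi)];print(n,S.mean(0).round(1),len(S))
# plate front edge
g=p.mean(2);E=[]
for col in list(range(264,292))+list(range(304,317)):
    r=np.arange(176,198);gr=np.diff(g[176:199,col]);j=gr.argmin();E.append(plane("top",col,176+j+.5,60)[:2])
E=np.array(E);a=cv2.fitLine(E.astype(np.float32),cv2.DIST_HUBER,0,.01,.01).ravel();print("edge",a, np.degrees(np.arctan2(a[1],a[0])),np.round(E[::5]))
for n,u,v,z in[("jar",339,249,40),("cork",348,221,22),("roll",391,175,36)]:print(n,plane("top",u,v,z))
E
```

```text
saddle [524.2 328.2  40. ]
rib [482.7 310.1  84. ]
bar [412.1 275.4  90. ]
boss [598.6  95.9  66. ]
cap [520.8  97.   86. ]
base [array([532.4, 365.6]), array([559., 311.]), array([406.8, 240.2]), array([379.8, 294. ])] centre [469.5 302.7]
yaw base 25.04158638542616 168.21177128845656 yaw s-h 25.220812070287725 123.91226735073492
origin from base [482.18401125 308.62586353] from saddle [482.52396302 308.72930556]
saddle [522.5 329.3  40. ] 123
rib [480.7 309.8  83.4] 68
bar [412.1 278.1  87.6] 124
boss [598.4  97.4  66.9] 51
edge [ 1.4548698e-02 -9.9989414e-01  6.2746002e+02 -7.1200004e+00] -89.16639 [[624.  68.]
 [627.  54.]
 [627.  40.]
 [627.  26.]
 [627.  12.]
 [627.  -2.]
 [628. -49.]
 [628. -63.]
 [631. -77.]]
jar [ 451.8 -143.    40. ]
cork [ 531.9 -170.2   22. ]
roll [ 663.2 -290.3   36. ]
```

Measurements agree with each other: boss/pad at about (598.5, 96), jack origin (482, 309) with yaw 25°, stand yaw about 1°, bottle (521, 97). I'll go for the bottle first, closing along y.

```bash
python3 -m handwheel '[[[0.4,-0.9,0],[0,0,0.9],1],[[0.8,-1.8,0],[0,0,1.8],1],[[1.2,-2.7,0],[0,0,2.7],1],[[1.6,-3.6,0],[0,0,3.4],1],[[2,-4.4,0],[0,0,4.1],1]]' 30
python3 -m handwheel '[[[0.4,-0.9,0],[0,0,0],1],[[0.8,-1.8,0],[0,0,0],1],[[1.2,-2.7,0],[0,0,0],1],[[1.6,-3.6,0],[0,0,0],1],[[2,-4.4,0],[0,0,0],1]]'
python3 - <<'E'
from h import *
s=bot.state();print(s["t"],s["eef_pos"],R.from_quat(s["orientation"]).as_matrix()[:,1],s["finger_gap"])
E
```

```text
t: 0.52
eef_pos: [335.7, 499.6, 238.7]
orientation: [-0.0, 1.0, -0.001, -0.0]
wrist_force: [0.6, 0.6, -0.1]
finger_gap: 0.998
grip_force: 0.0
t: 0.93
eef_pos: [415.5, 323.6, 239.0]
orientation: [0.001, 1.0, -0.001, -0.0]
wrist_force: [0.5, -0.6, 0.6]
finger_gap: 0.999
grip_force: 0.0
0.9333 [415.46915891 323.60783813 239.00563579] [ 0.00277671  0.99999529 -0.00130943] 0.9994880765171493
```

```bash
python3 -m handwheel '[[[0.45,-0.9,0],[0,0,0],1],[[0.9,-1.8,0],[0,0,0],1],[[1.35,-2.7,0],[0,0,0],1],[[1.8,-3.6,0],[0,0,0],1],[[2.2,-4.5,0],[0,0,0],1]]'
python3 -m handwheel '[[[0.2,-0.6,0],[0,0,0],1],[[0.43,-1.16,-0.5],[0,0,0],1],[[0.43,-1.16,-1.4],[0,0,0],1],[[0.43,-1.16,-2.3],[0,0,0],1],[[0.43,-1.16,-3],[0,0,0],1]]'
python3 - <<'E'
from h import *
s=bot.state();print(s["t"],s["eef_pos"])
p,d=read_camera("scene");print("bottle cap dark px; expect cap at",proj("scene",[521,97,86]),"foot",proj("scene",[521,97,0]),proj("scene",s["eef_pos"]))
cv2.imwrite("pics/s1.png",cv2.resize(p[150:270,150:310,::-1],None,fx=4,fy=4))
E
```

```text
t: 1.35
eef_pos: [503.9, 144.6, 239.2]
orientation: [0.001, 1.0, -0.0, 0.0]
wrist_force: [-0.5, 0.1, 0.7]
finger_gap: 0.998
grip_force: 0.0
t: 1.77
eef_pos: [519.9, 99.1, 117.4]
orientation: [0.002, 1.0, -0.0, -0.001]
wrist_force: [0.3, -0.2, -0.5]
finger_gap: 0.998
grip_force: 0.0
1.7667 [519.86085809  99.07079452 117.36959102]
bottle cap dark px; expect cap at [222.6 213.2] foot [225.  241.5] [220.7 202.2]
```

View pics/s1.png

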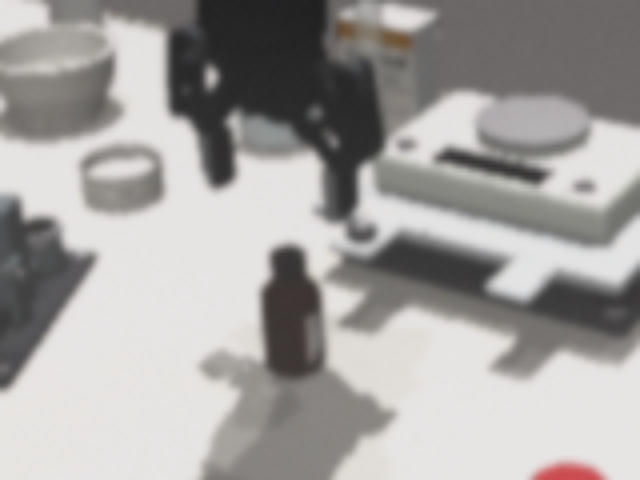

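The crop shows the open gripper over the bottle. The cap is at crop (289,255), i.e. image (222,213.5), matching the prediction of (222.6,213.2). Descend and grip.

```bash
python3 -m handwheel '[[[0,-0.03,-0.7],[0,0,0],1],[[0,-0.05,-1.4],[0,0,0],1],[[0,-0.05,-2.08],[0,0,0],1],[[0,-0.05,-2.08],[0,0,0],0.2],[[0,-0.05,-2.08],[0,0,0],-1]]' 30
python3 -m handwheel '[[[0,0,0],[0,0,0],-1],[[0,0,0],[0,0,0],-1],[[0,0,0],[0,0,0],-1],[[0,0,0],[0,0,0],-1],[[0,0,0],[0,0,0],-1]]'
```

```text
t: 2.23
eef_pos: [519.8, 98.1, 35.8]
orientation: [0.001, 1.0, -0.0, -0.001]
wrist_force: [-0.4, 0.4, 0.5]
finger_gap: 0.749
grip_force: 0.0
t: 2.65
eef_pos: [521.8, 98.7, 38.0]
orientation: [0.001, 1.0, 0.001, 0.002]
wrist_force: [-0.5, 0.3, 8.3]
finger_gap: 0.455
grip_force: 31.3
```

```bash
python3 -m handwheel '[[[0,0,0.4],[0,0,0],-1],[[0,0,1],[0,0,0],-1],[[0,0,1.7],[0,0,0],-1],[[0,0,2.3],[0,0,0],-1],[[0,-0.3,2.5],[0,0,0],-1]]'
python3 -m handwheel '[[[-0.05,-0.6,0],[0,0,0],-1],[[-0.1,-1.3,0],[0,0,0],-1],[[-0.15,-2.1,0],[0,0,0],-1],[[-0.2,-3,0],[0,0,0],-1],[[-0.2,-3.8,0],[0,0,0],-1]]'
python3 -m handwheel '[[[0,-0.8,0],[0,0,0],-1],[[-0.05,-1.6,0],[0,0,0],-1],[[-0.1,-2.4,0],[0,0,0],-1],[[-0.15,-3.2,0],[0,0,0],-1],[[-0.2,-3.9,0],[0,0,0],-1]]'
python3 -m handwheel '[[[0,-0.6,0],[0,0,0],-1],[[0,-1.2,0],[0,0,0],-1],[[0,-1.7,0],[0,0,0],-1],[[0,-2.1,0],[0,0,0],-1],[[0,-2.25,0],[0,0,0],-1]]'
```

```text
t: 3.07
eef_pos: [522.5, 89.0, 139.8]
orientation: [-0.001, 1.0, 0.002, 0.003]
wrist_force: [0.3, 0.3, -1.2]
finger_gap: 0.451
grip_force: 30.9
t: 3.48
eef_pos: [510.6, -68.8, 135.8]
orientation: [0.001, 1.0, -0.0, -0.001]
wrist_force: [-0.5, -0.3, -2.5]
finger_gap: 0.45
grip_force: 30.9
t: 3.9
eef_pos: [502.6, -225.2, 135.7]
orientation: [0.002, 1.0, -0.0, -0.001]
wrist_force: [1.2, -0.4, -1.8]
finger_gap: 0.449
grip_force: 30.9
t: 4.32
eef_pos: [502.4, -316.3, 135.7]
orientation: [0.004, 1.0, -0.001, -0.0]
wrist_force: [-0.2, -0.7, -2.3]
finger_gap: 0.45
grip_force: 30.9
```

```bash
python3 - <<'E'
from h import *
p,d=read_camera("scene");s=bot.state();print(s["eef_pos"],s["wrist_force"],s["grip_force"],proj("scene",s["eef_pos"]))
u,v=proj("scene",s["eef_pos"]).astype(int);u0=max(0,min(400,u-80));v0=max(0,min(300,v-50));print(u0,v0)
cv2.imwrite("pics/s2.png",cv2.resize(p[v0:v0+120,u0:u0+160,::-1],None,fx=4,fy=4))
E
```

```text
[ 502.67785565 -315.98946406  135.71469292] [-0.56746844 -0.21840154 -1.61826398] 30.929912261199206 [384.3 247.8]
304 197
```

View pics/s2.png

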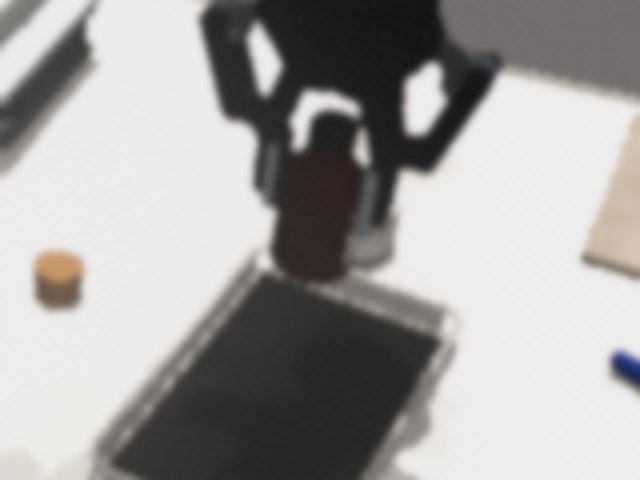

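The bottle hangs upright in the fingers over the tray (foot at crop (310,278)). Lower it, watching the force.

```bash
python3 -m handwheel '[[[0,0,-0.7],[0,0,0],-1],[[0,0,-1.4],[0,0,0],-1],[[0,0,-1.9],[0,0,0],-1],[[0,0,-2.1],[0,0,0],-1],[[0,0,-2.2],[0,0,0],-1]]'
python3 -m handwheel '[[[0,0,-0.02],[0,0,0],-1],[[0,0,-0.05],[0,0,0],-1],[[0,0,-0.07],[0,0,0],-1],[[0,0,-0.07],[0,0,0],-1]]'
```

```text
t: 4.78
eef_pos: [503.2, -310.1, 46.5]
orientation: [0.0, 1.0, 0.001, -0.002]
wrist_force: [-0.2, 0.8, -1.6]
finger_gap: 0.452
grip_force: 30.9
t: 5.12
eef_pos: [505.2, -312.1, 46.3]
orientation: [0.001, 1.0, -0.0, 0.001]
wrist_force: [-0.5, -0.1, -1.9]
finger_gap: 0.452
grip_force: 30.9
```

```bash
python3 -m handwheel '[[[0,0,-0.03],[0,0,0],-1],[[0,0,-0.06],[0,0,0],-1],[[0,0,-0.06],[0,0,0],-1]]'
python3 -m handwheel '[[[0,0,-0.03],[0,0,0],-1],[[0,0,-0.06],[0,0,0],-1],[[0,0,-0.06],[0,0,0],-1]]'
```

```text
t: 5.37
eef_pos: [505.4, -312.2, 45.0]
orientation: [0.001, 1.0, -0.0, 0.001]
wrist_force: [-1.3, 2.0, 9.9]
finger_gap: 0.454
grip_force: 31.9
t: 5.62
eef_pos: [505.5, -311.9, 44.7]
orientation: [0.001, 1.0, -0.0, 0.001]
wrist_force: [-4.6, 3.6, 26.5]
finger_gap: 0.452
grip_force: 32.4
```

```bash
python3 -m handwheel '[[[0,0,0.06],[0,0,0],-1],[[0,0,0.06],[0,0,0],-0.03],[[0,0,0.06],[0,0,0],0.1],[[0,0,0.06],[0,0,0],0.3],[[0,0,0.06],[0,0,0],0.6]]'
python3 -m handwheel '[[[0,0,0.06],[0,0,0],0.8],[[0,0,0.06],[0,0,0],0.8],[[0,0,0.06],[0,0,0],0.8]]'
python3 -m handwheel '[[[0,0,0.5],[0,0,0],0.8],[[0,0,1.2],[0,0,0],0.8],[[0,0,2],[0,0,0],0.8],[[0,0,2.9],[0,0,0],0.8],[[0,0,3.8],[0,0,0],0.8]]'
python3 -m handwheel '[[[0,0.6,0.3],[0,0,0],1],[[-0.1,1.4,0.6],[0,0,0],1],[[-0.2,2.3,0.6],[0,0,0],1],[[-0.2,3.2,0.6],[0,0,0],1],[[-0.2,4.1,0.6],[0,0,0],1]]'
python3 - <<'E'
from h import *
p,d=read_camera("top");C=cloud("top",d);S=C[190:275,375:425].reshape(-1,3);S=S[(S[:,2]>75)&(S[:,2]<95)];print(S.mean(0),len(S))
p,d=read_camera("scene");cv2.imwrite("pics/s3.png",p[:,:,::-1])
E
```

```text
t: 6.03
eef_pos: [504.4, -311.9, 42.6]
orientation: [0.001, 1.0, 0.0, -0.0]
wrist_force: [-0.0, -0.1, -0.4]
finger_gap: 0.772
grip_force: 0.0
t: 6.28
eef_pos: [504.5, -311.9, 45.2]
orientation: [0.001, 1.0, -0.0, 0.0]
wrist_force: [0.5, 0.3, -0.4]
finger_gap: 0.895
grip_force: 0.0
t: 6.7
eef_pos: [503.8, -311.5, 198.3]
orientation: [0.001, 1.0, 0.0, -0.001]
wrist_force: [0.3, -0.9, -0.2]
finger_gap: 0.901
grip_force: 0.0
t: 7.12
eef_pos: [495.9, -146.6, 221.7]
orientation: [0.002, 1.0, -0.0, 0.0]
wrist_force: [0.6, 1.1, 0.4]
finger_gap: 1.0
grip_force: 0.0
[ 502.53526101 -309.07401939   88.97333938] 64
```

View pics/s3.png

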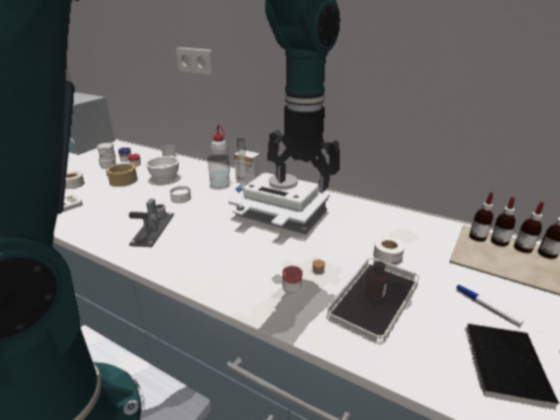

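The bottle stands upright in the tray (top view has its top at (502.5,-309), which is inside). The jack is untouched. On to the jack.

```bash
python3 -m handwheel '[[[0,0.9,0],[0,0,1],1],[[0,1.9,0],[0,0,2],1],[[0,2.9,0],[0,0,3],1],[[0,3.9,0],[0,0,4],1],[[0,4.9,0],[0,0,5],1]]' 60
python3 -m handwheel '[[[0,1,0],[0,0,0],1],[[0,2,0],[0,0,0],1],[[-0.1,3,0],[0,0,0],1],[[-0.2,4,0],[0,0,0],1],[[-0.3,4.9,0],[0,0,0],1]]'
python3 -m handwheel '[[[0,0.8,0],[0,0,0],1],[[0,1.3,0],[0,0,0],1],[[0,1.6,-0.5],[0,0,0],1],[[0,1.6,-1.3],[0,0,0],1],[[0,1.6,-1.3],[0,0,0],1]]'
python3 - <<'E'
from h import *
s=bot.state();print(s["eef_pos"],R.from_quat(s["orientation"]).as_matrix()[:,1],(np.array([482.2,309.3,59])-s["eef_pos"])/40)
E
```

```text
t: 7.63
eef_pos: [496.3, 49.1, 221.4]
orientation: [-0.217, 0.976, -0.0, 0.0]
wrist_force: [1.4, 0.0, -0.6]
finger_gap: 1.001
grip_force: 0.0
t: 8.05
eef_pos: [484.4, 246.3, 221.3]
orientation: [-0.216, 0.976, 0.0, 0.0]
wrist_force: [0.8, -0.1, 0.5]
finger_gap: 0.997
grip_force: 0.0
t: 8.47
eef_pos: [481.7, 306.7, 164.7]
orientation: [-0.216, 0.976, -0.002, -0.004]
wrist_force: [-0.4, -1.5, -1.5]
finger_gap: 1.003
grip_force: 0.0
[481.71249735 306.69067366 164.74158718] [-0.422428    0.90639486 -0.00171246] [ 0.01218757  0.06523316 -2.64353968]
```

```bash
python3 -m handwheel '[[[0,0.03,-0.6],[0,0,0],1],[[0,0.03,-1.3],[0,0,0],1],[[0,0.03,-1.9],[0,0,0],1],[[0,0.03,-2.4],[0,0,0],1],[[0,0.03,-2.64],[0,0,0],1]]'
python3 -m handwheel '[[[0,0,0],[0,0,0],0.4],[[0,0,0],[0,0,0],0],[[0,0,0],[0,0,0],-0.3],[[0,0,0],[0,0,0],-0.5],[[0,0,0],[0,0,0],-1]]' 60
python3 -m handwheel '[[[0,0,0],[0,0,0],-1],[[0,0,0],[0,0,0],-1],[[0,0,0],[0,0,0],-1],[[0,0,0],[0,0,0],-1],[[0,0,0],[0,0,0],-1]]'
```

```text
t: 8.88
eef_pos: [484.1, 307.3, 62.1]
orientation: [-0.215, 0.977, -0.001, -0.002]
wrist_force: [0.2, 0.1, -0.3]
finger_gap: 0.998
grip_force: 0.0
t: 9.3
eef_pos: [485.2, 309.8, 65.0]
orientation: [-0.215, 0.977, 0.0, 0.001]
wrist_force: [-0.0, -0.4, 0.6]
finger_gap: 0.298
grip_force: 0.0
t: 9.72
eef_pos: [484.8, 310.8, 64.7]
orientation: [-0.216, 0.976, 0.001, 0.001]
wrist_force: [-1.2, 1.7, 5.7]
finger_gap: 0.17
grip_force: 62.7
```

```bash
python3 -m handwheel '[[[0,0,0.2],[0,0,0],-1],[[0,0,0.5],[0,0,0],-1],[[0,0,0.8],[0,0,0],-1],[[0,0,1],[0,0,0],-1],[[0,0,1],[0,0,0],-1]]'
python3 -m handwheel '[[[-0.1,-0.4,0],[0,0,-0.5],-1],[[-0.2,-1,0],[0,0,-1.3],-1],[[-0.3,-1.6,0],[0,0,-2.2],-1],[[-0.4,-2.3,0],[0,0,-3.1],-1],[[-0.4,-3,0],[0,0,-4],-1]]'
python3 -m handwheel '[[[0,-0.7,0],[0,0,-0.6],-1],[[0,-1.3,0],[0,0,-0.84],-1],[[0,-1.8,0],[0,0,-0.84],-1],[[0,-2.2,0],[0,0,-0.84],-1],[[0,-2.4,0],[0,0,-0.84],-1]]'
python3 -m handwheel '[[[0,0,-0.2],[0,0,0],-1],[[0,0,-0.4],[0,0,0],-1],[[0,0,-0.4],[0,0,0],-1]]'
python3 - <<'E'
from h import *
p,d=read_camera("top");s=bot.state();print(s["eef_pos"],R.from_quat(s["orientation"]).as_matrix().round(4),s["grip_force"])
C=cloud("top",d)
print(proj("top",[s["eef_pos"][0]+46,s["eef_pos"][1],45]),proj("top",[598.5,96,66]))
o=np.zeros((560,800,3),np.uint8)
a=cv2.resize(p[170:280,215:305,::-1],None,fx=5,fy=5,interpolation=cv2.INTER_CUBIC);o[:550,:450]=a
q,d2=read_camera("scene");b=q[170:280,165:252,::-1];o[:440,450:798]=cv2.resize(b,None,fx=4,fy=4);cv2.imwrite("pics/s4.png",o)
np.savez("t4.npz",p=p,d=d)
E
```

```text
t: 10.13
eef_pos: [485.6, 309.7, 105.8]
orientation: [-0.215, 0.977, 0.001, 0.002]
wrist_force: [0.6, 0.6, -6.8]
finger_gap: 0.173
grip_force: 60.9
t: 10.55
eef_pos: [466.9, 188.4, 103.6]
orientation: [-0.041, 0.999, -0.0, -0.001]
wrist_force: [-0.2, -0.1, -7.1]
finger_gap: 0.18
grip_force: 60.8
t: 10.97
eef_pos: [467.9, 90.2, 103.7]
orientation: [-0.004, 1.0, -0.001, -0.001]
wrist_force: [-0.3, -0.7, -7.5]
finger_gap: 0.176
grip_force: 60.8
t: 11.22
eef_pos: [468.1, 94.9, 86.3]
orientation: [-0.007, 1.0, 0.0, -0.001]
wrist_force: [-0.4, 0.6, -7.3]
finger_gap: 0.172
grip_force: 60.7
[467.93337073  95.06049373  86.63948127] [[-9.999e-01 -1.450e-02 -1.800e-03]
 [-1.450e-02  9.999e-01  6.000e-04]
 [ 1.800e-03  6.000e-04 -1.000e+00]] 60.68220376968384
[253.5 225.1] [253.4 193.9]
```

View pics/s4.png

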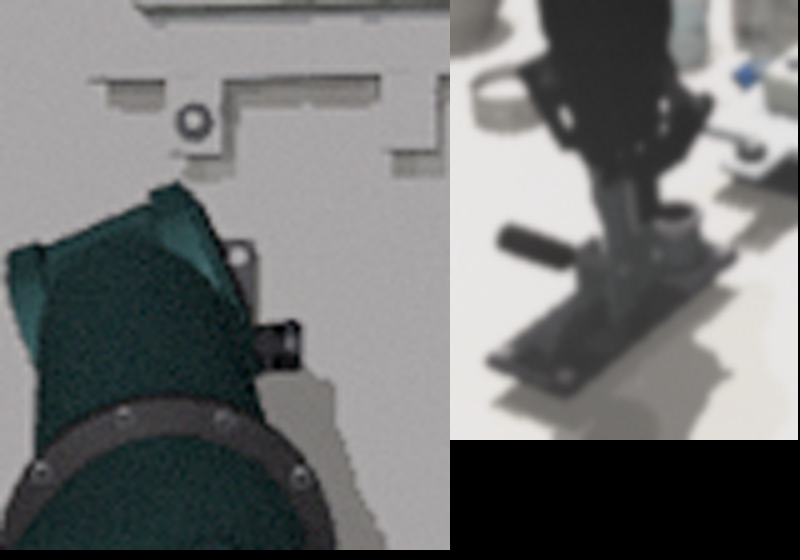

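The top view is blocked by the arm, but its corner shows the jack's front hole. The scene crop shows the jack held level, saddle centre at crop (676,213), boss at (745,148), handle up.

```bash
python3 - <<'E'
from h import *
f=lambda x,y:(165+(x-450+.5)/4-.5,170+(y+.5)/4-.5)
print("saddle",plane("scene",*f(676,213),61.5),"boss",plane("scene",*f(747,148),66))
print("jack front-right corner hole",plane("top",215+(239.5)/5-.5,170+(256.5)/5-.5,30))
g=np.load("scene0.npz");p=g["p"];C=cloud("scene",g["d"]);S=C[195:222,228:252].reshape(-1,3);S=S[(S[:,2]>63)&(S[:,2]<70)];print(S.mean(0),len(S))
E
```

```text
saddle [512.9  97.7  61.5] boss [599.1 103.8  66. ]
jack front-right corner hole [527.8  71.4  30. ]
[616.51582984 107.01372609  65.90506823] 55
```

```bash
python3 - <<'E'
from h import *
cr=lambda x,y:((x+.5)/7-.5+150,(y+.5)/7-.5+200)
t=np.radians(25.1);u=np.array([np.cos(t),np.sin(t)]);v=np.array([-u[1],u[0]])
o=np.array([482.3,308.9])
h=plane("top",*cr(205,95),8)[:2]-o;H=(h@u,h@v);print("hole in jack frame",H)
for lift in(20,22):
    q=plane("top",215+239.5/5-.5,170+256.5/5-.5,8+lift)[:2];t2=np.radians(.8);U=np.array([np.cos(t2),np.sin(t2)]);V=np.array([-U[1],U[0]])
    print("origin now",q-H[0]*U-H[1]*V,"saddle",q+(46-H[0])*U-H[1]*V)
p=np.load("scene0.npz")["p"];cv2.imwrite("pics/s5.png",cv2.resize(p[185:245,205:285,::-1],None,fx=8,fy=8,interpolation=cv2.INTER_CUBIC))
E
```

```text
hole in jack frame (np.float64(62.45714808408731), np.float64(-22.962679573655837))
origin now [465.22833092  93.6884033 ] saddle [511.22384702  94.33066359]
origin now [465.02833092  93.4884033 ] saddle [511.02384702  94.13066359]
```

View pics/s5.png

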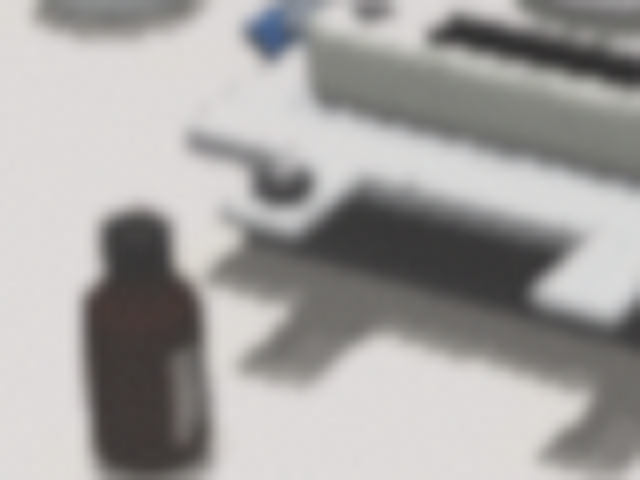

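The boss shows at crop (288,172), i.e. image (241,206). The front-hole check puts the saddle at (511,94.3), the same as the TCP estimate. So I need +87.5 mm in x and +1.7 mm in y: lower first, then slide in low.

```bash
python3 -m handwheel '[[[0,0,-0.2],[0,0,0],-1],[[0,0.02,-0.4],[0,0,0],-1],[[0,0.04,-0.45],[0,0,0],-1],[[0,0.04,-0.45],[0,0,0],-1]]'
python3 -m handwheel '[[[0.2,0,0],[0,0,0],-1],[[0.5,0,0],[0,0,0],-1],[[0.8,0,0],[0,0,0],-1],[[1,0,0],[0,0,0],-1],[[1.1,0,0],[0,0,0],-1]]'
python3 -m handwheel '[[[0.2,0,0],[0,0,0],-1],[[0.5,0,0],[0,0,0],-1],[[0.8,0,0],[0,0,0],-1],[[1,0,0],[0,0,0],-1],[[1.08,0,0],[0,0,0],-1]]'
python3 -m handwheel '[[[0,0,0],[0,0,0],-1],[[0,0,0],[0,0,0],-1]]'
python3 - <<'E'
from h import *
s=bot.state();print(s["eef_pos"],s["wrist_force"],"boss scene",plane("scene",241,206,66))
p,d=read_camera("scene");cv2.imwrite("pics/s6.png",cv2.resize(p[185:260,180:280,::-1],None,fx=8,fy=8,interpolation=cv2.INTER_CUBIC))
E
```

```text
t: 11.65
eef_pos: [467.8, 95.4, 68.7]
orientation: [-0.006, 1.0, -0.0, -0.001]
wrist_force: [-0.4, 0.5, -7.7]
finger_gap: 0.173
grip_force: 60.6
t: 12.07
eef_pos: [515.2, 95.1, 70.1]
orientation: [-0.006, 1.0, 0.0, 0.002]
wrist_force: [0.0, 0.2, -6.3]
finger_gap: 0.175
grip_force: 60.8
t: 12.48
eef_pos: [557.5, 94.9, 69.8]
orientation: [-0.006, 1.0, 0.0, 0.001]
wrist_force: [1.2, -0.4, -7.0]
finger_gap: 0.174
grip_force: 60.7
t: 12.65
eef_pos: [554.5, 94.8, 69.4]
orientation: [-0.006, 1.0, -0.0, -0.001]
wrist_force: [-0.7, 0.0, -7.5]
finger_gap: 0.178
grip_force: 60.7
[554.53974732  94.76867531  69.44196368] [-0.72778246  0.04956338 -7.52600421] boss scene [604.9 100.8  66. ]
```

View pics/s6.png

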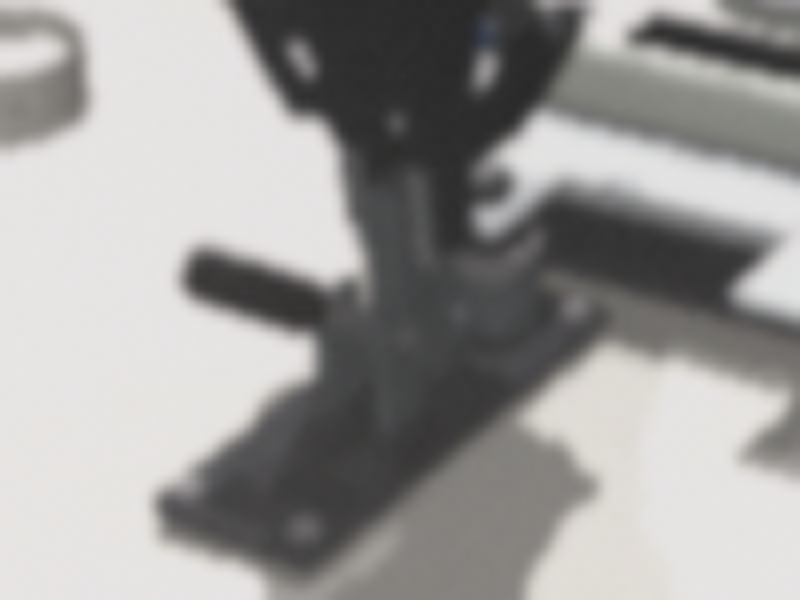

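The jack is under the lug: saddle at crop (500,260), partly hidden by the lug, with no contact force. Trim by +2 and +1.6 mm and set it down.

```bash
python3 -m handwheel '[[[0.05,0.04,-0.03],[0,0,0],-1],[[0.05,0.04,-0.06],[0,0,0],-1],[[0.05,0.04,-0.09],[0,0,0],-1],[[0.05,0.04,-0.1],[0,0,0],-1],[[0.05,0.04,-0.1],[0,0,0],-1]]'
python3 -m handwheel '[[[0,0,-0.02],[0,0,0],-1],[[0,0,-0.03],[0,0,0],-1],[[0,0,-0.03],[0,0,0],-1]]'
```

```text
t: 13.12
eef_pos: [557.3, 96.5, 65.5]
orientation: [-0.006, 1.0, -0.0, -0.0]
wrist_force: [-0.2, 0.8, -7.4]
finger_gap: 0.177
grip_force: 60.7
t: 13.37
eef_pos: [557.5, 96.6, 64.7]
orientation: [-0.006, 1.0, -0.0, -0.0]
wrist_force: [-1.2, 0.8, -3.9]
finger_gap: 0.174
grip_force: 61.2
```

```bash
python3 -m handwheel '[[[-0.02,0,-0.03],[0,0,0],-1],[[-0.02,0,-0.04],[0,0,0],-1],[[-0.02,0,-0.04],[0,0,0],-0.6],[[-0.02,0,-0.04],[0,0,0],-0.4],[[-0.02,0,-0.04],[0,0,0],0]]'
python3 -m handwheel '[[[0,0,0],[0,0,0],0.4],[[0,0,0],[0,0,0],0.6],[[0,0,0],[0,0,0],0.6],[[0,0,0],[0,0,0],0.6]]'
python3 -m handwheel '[[[0,0,0.5],[0,0,0],0.6],[[0,0,1.2],[0,0,0],0.6],[[0,0,2],[0,0,0],0.6],[[-0.6,0,2.8],[0,0,0],0.6],[[-1.4,0,3.5],[0,0,0],0.3]]'
python3 -m handwheel '[[[-0.2,0.8,0],[0,0,0],-0.5],[[-0.3,1.6,0],[0,0,0],-1],[[-0.3,2.5,0],[0,0,0],-1],[[-0.3,3.4,0],[0,0,0],-1],[[-0.3,4.3,0],[0,0,0],-1]]'
python3 - <<'E'
from h import *
p,d=read_camera("top");q,_=read_camera("scene")
o=np.zeros((560,800,3),np.uint8);o[:560,:448]=cv2.resize(p[180:260,220:284,::-1],None,fx=7,fy=7,interpolation=cv2.INTER_CUBIC)
o[:420,450:800]=cv2.resize(q[190:250,205:255,::-1],None,fx=7,fy=7,interpolation=cv2.INTER_CUBIC);cv2.imwrite("pics/s7.png",o)
C=cloud("top",d);np.savez("t7.npz",p=p,d=d)
for n,b,lo,hi in[("rib",(240,268,200,220),76,92),("bar",(240,268,222,250),78,100),("boss",(248,260,188,200),63,75)]:
    S=C[b[2]:b[3],b[0]:b[1]].reshape(-1,3);S=S[(S[:,2]>lo)&(S[:,2]<hi)];print(n,S.mean(0).round(1),len(S))
print(bot.state()["eef_pos"])
E
```

```text
t: 13.78
eef_pos: [557.7, 96.7, 63.4]
orientation: [-0.006, 1.0, 0.0, 0.001]
wrist_force: [-0.0, 0.2, 0.3]
finger_gap: 0.426
grip_force: 0.0
t: 14.12
eef_pos: [556.9, 96.5, 62.8]
orientation: [-0.006, 1.0, -0.0, -0.0]
wrist_force: [0.5, -0.1, 0.2]
finger_gap: 0.801
grip_force: 0.0
t: 14.53
eef_pos: [504.3, 97.0, 204.4]
orientation: [-0.005, 1.0, 0.001, 0.002]
wrist_force: [1.1, -0.1, -0.6]
finger_gap: 0.679
grip_force: 0.0
t: 14.95
eef_pos: [489.1, 269.9, 202.6]
orientation: [-0.006, 1.0, -0.0, 0.0]
wrist_force: [1.1, -0.7, 0.6]
finger_gap: 0.001
grip_force: 0.0
rib [553.7  96.   84. ] 64
bar [477.6  95.7  88. ] 118
boss [598.   96.4  67. ] 49
[488.70496968 277.26981295 202.98896   ]
```

View pics/s7.png

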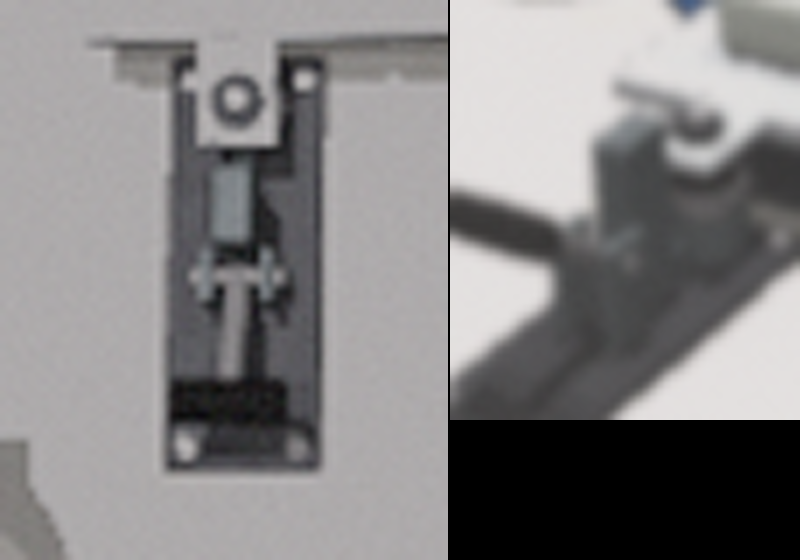

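The top crop shows the jack straight under the lug: rib at (232,203), bar at (230,400), boss at (237,100), rear holes at (187,447) and (297,447). The saddle works out at about (600,96) against the boss at (598,96). The scene crop shows the handle up and the saddle below the pad, with fingers clear. Now the pump.

```bash
python3 -m handwheel '[[[-0.1,-0.9,0],[0,0,0],-1],[[-0.2,-1.8,0],[0,0,0],-1],[[-0.3,-2.7,0],[0,0,0],-1],[[-0.3,-3.6,0],[0,0,0],-1],[[-0.32,-4.3,0],[0,0,0],-1]]'
python3 -m handwheel '[[[0,-0.2,-0.6],[0,0,0],-1],[[0,-0.23,-1.3],[0,0,0],-1],[[0,-0.23,-1.9],[0,0,0],-1],[[0,-0.23,-2.3],[0,0,0],-1],[[0,-0.23,-2.3],[0,0,0],-1]]'
```

```text
t: 15.47
eef_pos: [475.7, 93.1, 202.1]
orientation: [-0.005, 1.0, -0.001, -0.001]
wrist_force: [0.0, -1.0, 0.5]
finger_gap: 0.0
grip_force: 0.0
t: 15.88
eef_pos: [474.4, 86.2, 107.7]
orientation: [-0.006, 1.0, -0.001, -0.003]
wrist_force: [-0.5, 0.2, 0.2]
finger_gap: -0.002
grip_force: 0.0
```

```bash
python3 -m handwheel '[[[0.05,0.2,-0.1],[0,0,0],-1],[[0.05,0.2,-0.2],[0,0,0],-1],[[0.05,0.2,-0.2],[0,0,0],-1]]'
python3 -m handwheel '[[[-0.02,0,-0.15],[0,0,0],-1],[[-0.06,0,-0.3],[0,0,0],-1],[[-0.12,0,-0.45],[0,0,0],-1],[[-0.18,0,-0.6],[0,0,0],-1],[[-0.18,0,-0.6],[0,0,0],-1]]'
```

```text
t: 16.13
eef_pos: [479.4, 96.5, 102.7]
orientation: [-0.007, 1.0, 0.0, 0.001]
wrist_force: [-0.2, -0.3, 0.2]
finger_gap: 0.001
grip_force: 0.0
t: 16.55
eef_pos: [467.2, 95.7, 78.0]
orientation: [-0.007, 1.0, -0.001, -0.003]
wrist_force: [-5.3, 2.4, 7.2]
finger_gap: 0.0
grip_force: 3.5
```

```bash
python3 -m handwheel '[[[-0.03,0,-0.12],[0,0,0],-1],[[-0.08,0,-0.24],[0,0,0],-1],[[-0.12,0,-0.34],[0,0,0],-1],[[-0.13,0,-0.4],[0,0,0],-1],[[-0.13,0,-0.4],[0,0,0],-1]]'
python3 -m handwheel '[[[0,0,-0.03],[0,0,0],-1],[[0,0,-0.05],[0,0,0],-1],[[0,0,-0.05],[0,0,0],-1]]'
```

```text
t: 16.97
eef_pos: [463.2, 95.6, 62.4]
orientation: [-0.007, 1.0, -0.0, -0.003]
wrist_force: [-4.5, 1.3, 6.1]
finger_gap: -0.001
grip_force: 3.2
t: 17.22
eef_pos: [463.1, 95.5, 61.2]
orientation: [-0.007, 1.0, -0.001, -0.002]
wrist_force: [-6.5, 0.8, 14.1]
finger_gap: 0.002
grip_force: 6.7
```

The force jump to 14 N indicates the handle stop. Check by depth numbers (no pictures left) that the platform rose and the jack did not slide.

```bash
cat > chk.py <<'E'
from h import *
def go():
    z=np.load("scene0.npz");q,d=read_camera("scene");C0=cloud("scene",z["d"]);C=cloud("scene",d)
    # plain lug + plate front: points above 48 near lug tip x 580..640, y -60..60
    for n,c in(("start",C0),("now",C)):
        S=c.reshape(-1,3)
        k=S[(S[:,0]>584)&(S[:,0]<615)&(S[:,1]>-45)&(S[:,1]<5)&(S[:,2]>45)];print(n,"plain lug z",np.median(k[:,2]) if len(k) else None,len(k))
    S=C.reshape(-1,3)
    k=S[(S[:,0]>535)&(S[:,0]<572)&(abs(S[:,1]-96)<16)&(S[:,2]>60)&(S[:,2]<90)];print("scene rib",k.mean(0).round(1),len(k))
    p,d=read_camera("top");C=cloud("top",d)
    for n,b,lo,hi in[("rib",(240,268,200,220),76,92),("bar",(240,268,222,250),50,100),("boss",(248,260,186,200),62,90)]:
        S=C[b[2]:b[3],b[0]:b[1]].reshape(-1,3);S=S[(S[:,2]>lo)&(S[:,2]<hi)];print("top",n,S.mean(0).round(1) if len(S) else None,len(S))
    s=bot.state();print(s["t"],s["eef_pos"],s["wrist_force"])
go()
E
python3 chk.py
```

```text
start plain lug z 61.38744632864143 99
now plain lug z 75.89033588056327 86
scene rib [550.1  94.1  74.6] 106
top rib [557.1  95.2  83.4] 48
top bar None 0
top boss [600.6  95.9  76.5] 158
17.3167 [463.16092912  95.51587773  61.24480197] [-5.7234704   2.05015002 12.13301754]
```

The platform is up 14.5 mm. Release along the arc, let the handle return, and step aside to re-measure.

```bash
python3 -m handwheel '[[[0.02,0,0.25],[0,0,0],-1],[[0.08,0,0.5],[0,0,0],-1],[[0.12,0,0.8],[0,0,0],-1],[[0.15,0,1.2],[0,0,0],-1],[[0.15,0,1.8],[0,0,0],-1]]'
python3 -m handwheel '[[[0,0.4,0.8],[0,0,0],-1],[[0,1.2,1],[0,0,0],-1],[[0,2.1,1],[0,0,0],-1],[[0,3,1],[0,0,0],-1],[[0,3.9,1],[0,0,0],-1]]'
python3 -m handwheel '[[[0,0,0],[0,0,0],-1],[[0,0,0],[0,0,0],-1],[[0,0,0],[0,0,0],-1],[[0,0,0],[0,0,0],-1],[[0,0,0],[0,0,0],-1]]'
python3 -m handwheel '[[[0,0,0],[0,0,0],-1],[[0,0,0],[0,0,0],-1],[[0,0,0],[0,0,0],-1],[[0,0,0],[0,0,0],-1],[[0,0,0],[0,0,0],-1]]'
python3 chk.py
```

```text
t: 17.73
eef_pos: [471.7, 95.1, 132.3]
orientation: [-0.006, 1.0, -0.0, -0.001]
wrist_force: [0.4, 0.5, -0.5]
finger_gap: 0.001
grip_force: 0.0
t: 18.15
eef_pos: [472.5, 252.7, 173.4]
orientation: [-0.006, 1.0, 0.0, 0.001]
wrist_force: [0.1, -0.3, 0.9]
finger_gap: 0.001
grip_force: 0.0
t: 18.57
eef_pos: [472.3, 249.4, 172.2]
orientation: [-0.005, 1.0, -0.001, -0.0]
wrist_force: [0.1, -0.4, 0.6]
finger_gap: 0.003
grip_force: 0.0
t: 18.98
eef_pos: [472.4, 251.2, 172.4]
orientation: [-0.006, 1.0, 0.0, 0.0]
wrist_force: [-0.2, 0.7, 0.9]
finger_gap: -0.003
grip_force: 0.0
start plain lug z 61.38744632864143 99
now plain lug z 61.161558458468846 99
scene rib [549.1  95.   76. ] 119
top rib [553.9  96.1  83.4] 64
top bar [486.   95.9  80.9] 166
top boss [599.7  97.3  65.4] 75
19.0833 [472.3359803  251.36020827 172.34942211] [-0.37325948  0.67083911 -0.91322858]
```

The jack hasn't moved (rib 553.9, 96.1) and the platform is back at rest. Second press.

```bash
python3 -m handwheel '[[[0.05,-0.8,0],[0,0,0],-1],[[0.13,-1.7,0],[0,0,0],-1],[[0.13,-2.6,0],[0,0,0],-1],[[0.13,-3.4,-0.2],[0,0,0],-1],[[0.13,-3.88,-0.6],[0,0,0],-1]]'
python3 -m handwheel '[[[0,0,-0.4],[0,0,0],-1],[[0,0,-0.8],[0,0,0],-1],[[0,0,-1.1],[0,0,0],-1],[[0,0,-1.16],[0,0,0],-1],[[0,0,-1.16],[0,0,0],-1]]'
python3 - <<'E'
from h import *
p,d=read_camera("top");s=bot.state();print(s["eef_pos"],s["wrist_force"])
E
```

```text
t: 19.5
eef_pos: [478.4, 92.5, 149.4]
orientation: [-0.004, 1.0, -0.001, 0.002]
wrist_force: [0.2, 1.0, 0.4]
finger_gap: 0.003
grip_force: 0.0
t: 19.92
eef_pos: [477.0, 96.2, 101.3]
orientation: [-0.006, 1.0, -0.0, -0.001]
wrist_force: [0.1, 0.2, -0.6]
finger_gap: -0.003
grip_force: 0.0
[477.53552686  96.37358026 101.9413122 ] [ 0.37139622 -0.03252881 -0.06153802]
```

```bash
python3 -m handwheel '[[[-0.02,0,-0.15],[0,0,0],-1],[[-0.06,0,-0.3],[0,0,0],-1],[[-0.12,0,-0.45],[0,0,0],-1],[[-0.18,0,-0.6],[0,0,0],-1],[[-0.2,0,-0.65],[0,0,0],-1]]'
python3 -m handwheel '[[[-0.03,0,-0.1],[0,0,0],-1],[[-0.07,0,-0.2],[0,0,0],-1],[[-0.11,0,-0.3],[0,0,0],-1],[[-0.13,0,-0.36],[0,0,0],-1],[[-0.13,0,-0.38],[0,0,0],-1]]'
python3 -m handwheel '[[[0,0,-0.02],[0,0,0],-1],[[0,0,-0.03],[0,0,0],-1],[[0,0,-0.03],[0,0,0],-1],[[0,0,-0.03],[0,0,0],-1]]'
python3 chk.py
```

```text
t: 20.38
eef_pos: [465.0, 96.4, 75.9]
orientation: [-0.007, 1.0, -0.001, -0.004]
wrist_force: [-7.5, 0.6, 8.8]
finger_gap: 0.0
grip_force: 4.2
t: 20.8
eef_pos: [461.5, 96.3, 61.2]
orientation: [-0.007, 1.0, -0.001, -0.002]
wrist_force: [-5.8, 0.5, 13.6]
finger_gap: 0.001
grip_force: 6.9
t: 21.13
eef_pos: [461.5, 96.3, 61.0]
orientation: [-0.007, 1.0, -0.001, -0.002]
wrist_force: [-6.6, 0.4, 17.4]
finger_gap: -0.001
grip_force: 8.8
start plain lug z 61.38744632864143 99
now plain lug z 76.05441869346794 89
scene rib [549.8  94.3  74.8] 107
top rib [556.2  95.6  83.7] 53
top bar None 0
top boss [600.6  96.   76.3] 156
21.2333 [461.49465098  96.27891136  61.02878257] [-7.20834507  0.6490117  17.5598279 ]
```

Handle on its stop, platform raised and steady, and the jack in the same place as in the first stroke. Handing in.

```bash
python3 -c "
from rig import bot
print(bot.finish_job())"
```

```text
the job is handed in; nothing more can be done
None
```

I handed the job in at about 21 s; no verdict came back. By my measurements, the bottle stands upright in the tray, and the jack's saddle is about 2 mm from the pad centre. The handle was pumped once and is now held down on its stop at about 17 N, with the platform raised about 14.5 mm.

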